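# Tare the balance under the beaker through its recessed key well

### The arm

A 6-joint arm with a two-finger parallel gripper is mounted at the origin on a cart in front of the work surface, level with it; the furniture and walls round the work are solid. World frame = base frame: x ahead of the robot, y to its left, z up, the work surface at z = 0. Lengths are in mm, angles in rad, forces in N, time in s.
With the tool pointing down it reaches from about 350 to 775 mm from the base axis. Payload 7.3 kg.
Tool frame: the origin (TCP) lies at the centre of the arm's flange, where the gripper is bolted on; the fingertips stand 178 mm ahead of it and the grasp point (between the pads) lies 159 mm ahead of it; z points along the fingers, y is the direction in which the jaws open and shut (so a half turn about z gives the same grasp; the last joint's range is limited). The gripper opens to 92 mm and grips with 3 to 60 N. Pads are 19 mm wide; open, the fingers measure 130 mm over their backs; the gripper's body (75 mm by 190 mm) begins 47 mm behind the grasp point.
Start: joints at [-1.316, 0.342, 1.524, -0, 1.275, -0.146], TCP at [204.851, -483.388, 404.741] pointing down, gripper open.
Joint ranges: [-2.53, 2.53], [-0.77, 2.02], [0.04, 2.7], [-1, 4.14], [0.28, 2.66], [-3.11, 3.11]. Speed limits (rad/s): [2.57, 2.57, 3.14, 3.14, 3.14, 3.14].

### API

Orientations are given as [roll, pitch, yaw] about the fixed x, y, z axes, in that order (R = Rz(yaw) Ry(pitch) Rx(roll)).
In Python, from plant import get_obs, capture, close_job gives the robot as it stands. The module is installed in compiled form; this text tells all that it offers.
- The arm moves only by the shell command python3 -m pendant 'ROWS'. ROWS is JSON, a list of rows, each a list of 3 entries, a list of its own where there are three numbers: the shift along the tool's x, y, z in m, then the turn, a rotation vector about the tool's x, y, z in rad, then the finger opening in m, from 0 to 0.0918. In form: [[[tx, ty, tz], [wx, wy, wz], fingers], ...]. A call has 1 to 10 rows; each row is the pose to reach, as a shift and turn from the pose commanded when the call began, along the tool's axes at that moment; what a row does not reach only later rows make up. A row lasts 1/12 s, in which the tool goes at most 41.7 mm and 7.16 degrees, less where a joint would pass 70% of its speed; a pose out of reach is approached as far as the arm can. A call with a gripper value outside its range is refused whole. The fingers move at their own pace and stop on an object; the grip force is fixed at half the most. Time passes only in rows, so rows that repeat a pose let the fingers close. It gives the time, the measured TCP pose, the force and the opening at its end, in the units of the state.
- get_obs(): the state, without advancing time (a new reading comes with each control period).
- capture(name): name is "side" or "top" or "wrist"; returns a dict with "color" (420x560x3 uint8, red, green, blue), "mtx" (3x3 intrinsics, pixels), "dist" ([k1, k2, p1, p2, k3] as OpenCV has them; the pictures are not rectified), "rvec" (rotation vector, rad) and "tvec" (3), from world to camera coordinates, as OpenCV has them. Camera axes: x right, y down, z forward; pixel columns grow to the right and rows downward; lengths in mm; the calibration is good to about 2 mm. A picture is of the moment at which its call begins. There is no depth.
- close_job(): hands the job in, once; it reports no verdict.
The state is a dict: "time": time; "joint_positions": joint angles; "dq": joint speeds; "tau": joint torques, N m; "tool_pos": TCP position; "tcp_rot": TCP orientation; "contact_force": force on the tool from outside, world axes, zero at the start; "moment": the same for the moment, N m; "grip_width": finger opening in mm.
Only numpy, scipy, OpenCV 4.12 (cv2) and the standard library are available. Lean on these libraries where they do the work, as an engineer would, in place of code of your own. Each camera call takes 0.05 s, during which the arm holds its last target. There are 200 camera calls.

### The job

Tare the balance that has the beaker standing on its pan: push the dust cover of its key well fully open, reach a fingertip into the well and press the sunken tare key fully home, keeping it down for one second, then let it up and push the cover fully shut again. Only push with the fingertips: do not lift or shift the beaker, and leave the other balance, the jar and the tape roll as they are.

Things in the scene. Friction and masses are not known exactly. Their poses are not given: they have to be found in the camera images.
- balance_full: the balance to tare (carries the beaker): fixed white bench balance, housing 60 mm high. Origin on the bench; its x points from display and key well (front, -x) to the pan (back), y to its left, z up. Housing spans x -165 to +110, y -75 to +75 mm. Round steel pan 106 mm across, centre x +45, y 0, top 80 mm high. Display in front of the well
- balance_full_well (a point): centre of the mouth of its key well, on the housing top (60 mm above the bench), at x -85, y +22 mm of the balance; axes as the balance. The well is a 48 x 48 mm square pocket, sides along x and y, 40 mm deep. Two rails 7 mm high and 6 mm wide run along y, 31 mm in front of and behind this point, guiding the cover
- balance_full_cover (a joint): dust cover over the well, m: 0 fully shut over the well, 0.052 fully open; grows as the cover slides to the balance's right (its -y). It may start up to 12 mm ajar. Stays where it is left; slides with about 1.2 N, stops at both ends
- balance_full_ridge (a point): top centre of the push ridge on the middle of the cover: ridge 36 mm long (along the balance's x), 8 mm thick (along y), standing 16 mm above the 56 x 55 x 4 mm grey cover plate, whose top is 64 mm above the bench; this point is 80 mm above the bench. Moves with the cover
- balance_full_key (a joint): sunken tare key, m: 0 up, 0.005 fully down (moves straight down, springs back up; 1 N to start, 3.5 N fully down)
- balance_full_key_top (a point): top centre of the tare key, a round grey cap 28 mm across in the middle of the well, 24 mm below the well's mouth (36 mm above the bench) when up
- balance_empty_ridge (a point): top centre of the cover ridge of the other, identical balance, whose pan is empty; leave alone. Its cover may be anywhere between shut and open
- balance_empty_key (a joint): tare key of the other balance, m: 0 up, 0.005 down; leave alone
- beaker: clear beaker, 72 mm across, 92 mm high, loose on the pan of the balance to tare; origin at the centre of its underside
- jar: sample jar with screw lid, 63 mm across, 72 mm high, loose on the bench between the balances; origin at the centre of its underside
- tape: tape roll lying flat, 96 mm across, 25 mm high, loose on the bench to the right; origin at the centre of its underside
Things that resemble listed ones, but are neither listed nor needed, are in the scene too. Leave any turquoise look-alike of the beaker alone.

How it is judged:
By the outcome, as a careful person would: the job done as asked, in the order asked, and still so for the second after the job is handed in, with the robot touching nothing.
It also fails if it takes over 51 s, if anything falls off the work surface, if the arm or the gripper's body presses on something with over 40 N, if the wrist force passes 120 N, or if a joint passes its speed limit or range.

## Working session

There is one attempt and no reset: what is moved stays moved. The work goes in short steps, Python scripts to look and compute and a shell command to move; the robot and the scene stay as the last step left them, time stands still between calls to the robot, and variables do not carry over. Pictures are saved under pics/ and viewed, about 8 in all and at most 12, crops included, and the job is handed in when it is done.

```bash
mkdir -p pics; cat > h.py <<'E'
import numpy as np, cv2, json
from plant import get_obs, capture
from scipy.spatial.transform import Rotation as R
def snap(n,f):
    c=capture(n); cv2.imwrite(f'pics/{f}.png',c['color'][:,:,::-1])
    np.savez(f'pics/{f}.npz',**{k:np.array(v) for k,v in c.items()}); return c
def load(f): return dict(np.load(f'pics/{f}.npz'))
def ray(c,uv,z):
    p=cv2.undistortPoints(np.array(uv,float).reshape(-1,1,2),np.array(c['mtx']),np.array(c['dist'])).reshape(-1,2)
    M=cv2.Rodrigues(np.array(c['rvec'],float))[0]; o=-M.T@np.array(c['tvec'],float).ravel()
    d=np.c_[p,np.ones(len(p))]@M
    return o+d*((z-o[2])/d[:,2])[:,None]
def proj(c,P): return cv2.projectPoints(np.array(P,float).reshape(-1,1,3),np.array(c['rvec'],float),np.array(c['tvec'],float),np.array(c['mtx']),np.array(c['dist']))[0].reshape(-1,2)
E
python3 - <<'E'
from h import *
ims=[snap(n,n+'0')['color'] for n in('top','side')]
cv2.imwrite('pics/a.png',cv2.resize(ims[0],(800,600))[:,:,::-1]);cv2.imwrite('pics/b.png',cv2.resize(ims[1],(800,600))[:,:,::-1])
print(get_obs())
E
```

```text
{'time': 0.1, 'joint_positions': array([-1.31599768e+00,  3.42600281e-01,  1.52488564e+00, -1.03213889e-05,
        1.27537126e+00, -1.45980100e-01]), 'dq': array([ 0.00140362, -0.00066041, -0.00273637,  0.00026345, -0.00210045,
       -0.00211834]), 'tau': array([ 1.78253395e-03, -4.32003307e+01, -2.44694817e+01,  7.19519681e-02,
        5.26157802e-02, -6.99307066e-05]), 'tool_pos': array([ 204.82059186, -483.27268281,  404.15420819]), 'tcp_rot': array([-3.14034014e+00, -1.74175036e-04,  4.00781649e-01]), 'contact_force': array([-1.00796405, -0.59343117, -0.62506502]), 'moment': array([-0.00685895,  0.0032103 , -0.04934532]), 'grip_width': 92.15300608692009}
```

View pics/a.png

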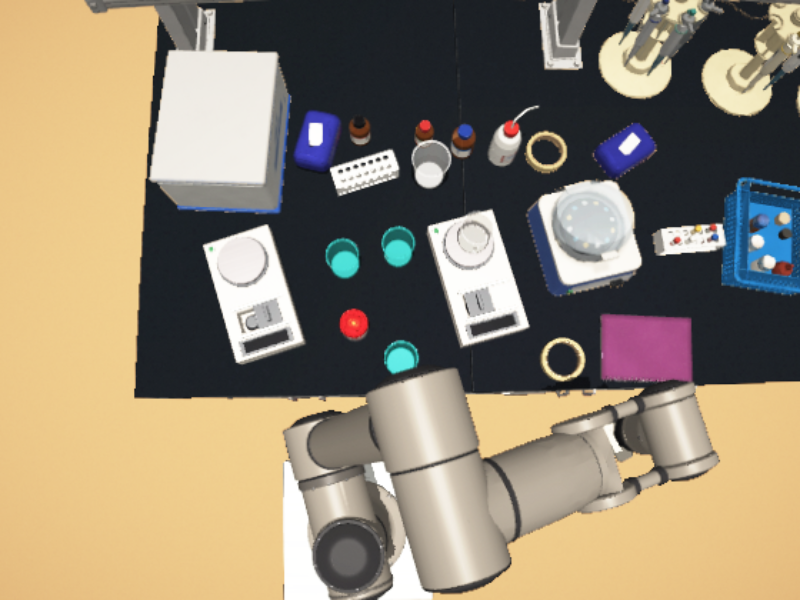

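View pics/b.png

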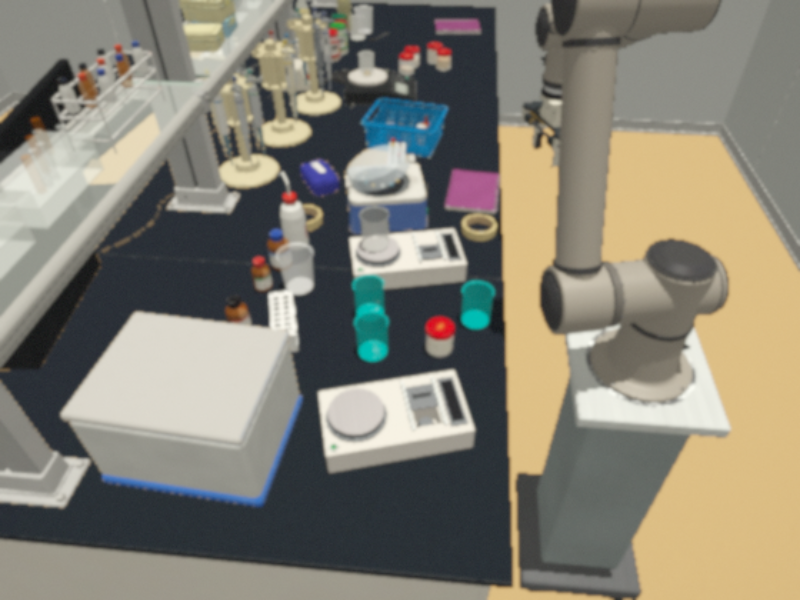

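Top view, scaled pixels: two balances could be meant, one at (252,295) with an empty pan and one at (478,278) with a clear beaker at (472,237). The right one fits because the beaker stands on its pan. The turquoise beakers stand on the bench, and the blue-sided device at (590,235) is not a listed balance. I'll confirm this in a crop and measure.

```bash
cat > m.py <<'E'
from h import *
c=load('top0'); im=c['color']
g=im.astype(int)
m=((g.min(2)>185)).astype(np.uint8)
m=cv2.morphologyEx(m,cv2.MORPH_CLOSE,np.ones((5,5)))
box=np.zeros_like(m); box[138:250,295:372]=1
cs,_=cv2.findContours(m*box,cv2.RETR_EXTERNAL,cv2.CHAIN_APPROX_NONE)
k=max(cs,key=cv2.contourArea)[:,0,:]
P=ray(c,k,60.)[:,:2].astype(np.float32)
r=cv2.minAreaRect(P); print(r)
B=cv2.boxPoints(r); print(B)
# long axis dir
e=[B[1]-B[0],B[2]-B[1]]; a=max(e,key=np.linalg.norm); a=a/np.linalg.norm(a); a=a*np.sign(a[0])
yaw=np.arctan2(a[1],a[0]); ctr=np.array(r[0]); b=np.array([-a[1],a[0]])
org=ctr+27.5*a
print('yaw',yaw,'org',org)
def W(x,y,z): return np.r_[org+x*a+y*b,z]
S=8;x0,y0=285,135
crop=cv2.resize(im[y0:y0+75*15//10,x0:x0+95],None,fx=S,fy=S,interpolation=cv2.INTER_CUBIC)[:600,:,::-1].copy() if 0 else cv2.resize(im[y0:y0+112,x0:x0+100],None,fx=5.3,fy=5.3,interpolation=cv2.INTER_CUBIC)[:,:,::-1].copy()
def dr(P,col):
    q=((proj(c,P)-[x0,y0]+.5)*5.3).astype(np.int32); cv2.polylines(crop,[q],True,col,1)
dr([W(x,y,60) for x,y in((-165,-75),(-165,75),(110,75),(110,-75))],(0,0,255))
dr([W(-85+x,22+y,60) for x,y in((-24,-24),(-24,24),(24,24),(24,-24))],(0,255,0))
dr([W(45+53*np.cos(t),53*np.sin(t),80) for t in np.linspace(0,6.2,40)],(255,0,0))
cv2.imwrite('pics/c.png',crop); print(crop.shape)
E
python3 m.py
```

```text
((543.5747680664062, -275.8717346191406), (278.4720153808594, 151.36691284179688), 14.189689636230469)
[[ 390.03442 -236.62875]
 [ 427.1394  -383.37735]
 [ 697.1151  -315.11472]
 [ 660.01013 -168.36612]]
yaw 0.24765669 org [ 570.23572731 -269.13058233]
(594, 530, 3)
```

View pics/c.png

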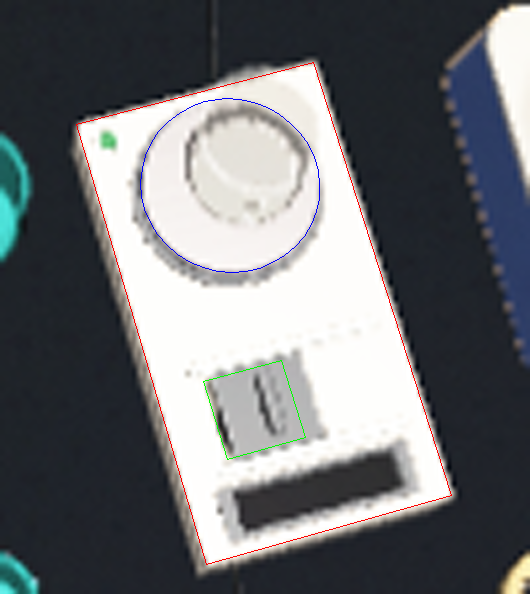

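The crop confirms it: the beaker at crop (245,165) stands on this pan, and the housing outline and well fit well. The cover is slightly ajar, with the ridge at about (267,405). I'll move above the well with the fingers closed.

```bash
python3 -m pendant '[[[0.035,-0.009,0],[0,0,0.02],0],[[0.075,-0.02,0],[0,0,0.04],0],[[0.115,-0.03,0],[0,0,0.06],0],[[0.155,-0.041,0],[0,0,0.08],0],[[0.195,-0.051,0],[0,0,0.1],0],[[0.235,-0.062,0],[0,0,0.12],0],[[0.27,-0.071,0],[0,0,0.14],0],[[0.305,-0.08,0],[0,0,0.153],0],[[0.339,-0.089,0],[0,0,0.153],0],[[0.339,-0.089,0],[0,0,0.153],0]]'
python3 - <<'E'
from h import *
c=snap('wrist','w1'); cv2.imwrite('pics/d.png',cv2.resize(c['color'],(800,600))[:,:,::-1])
o=get_obs(); print(o['time'],o['tool_pos'],o['tcp_rot'],o['grip_width'],o['contact_force'])
E
```

```text
time: 0.93
tool_pos: [485.8, -265.4, 404.2]
tcp_rot: [-3.14, -0.002, 0.253]
contact_force: [-1.3, 1.1, -0.4]
grip_width: 29.7
0.9833 [ 484.11634329 -266.99991761  404.05051313] [-3.14066940e+00  2.15450811e-04  2.52563853e-01] 25.539802173533747 [-0.27328269 -0.42566243  0.3489228 ]
```

View pics/d.png

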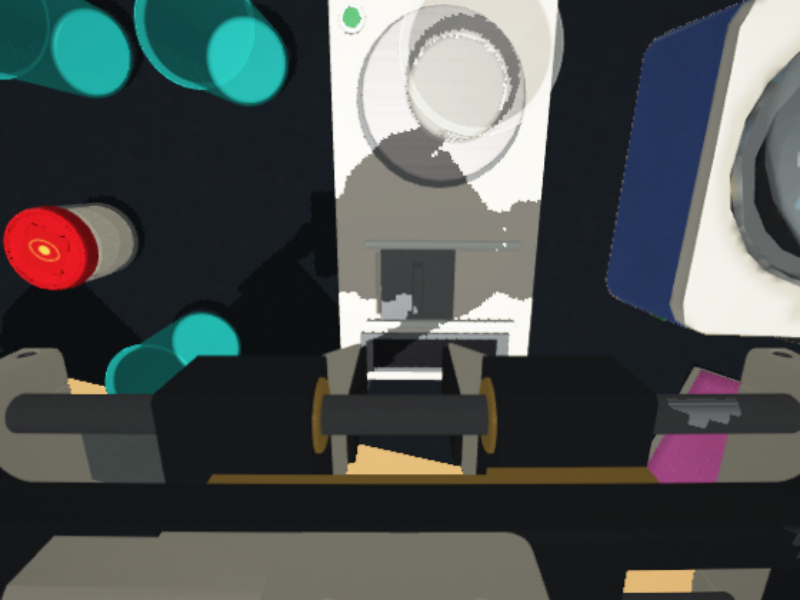

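The wrist view shows the cover plate at about (380–455, 250–320) and the ridge at (418,285). The rails are at rows 244 and 321, and the housing edges are at columns 337 and 535. I'll enlarge and measure.

```bash
cat > fr.py <<'E'
from h import *
org=np.array([570.236,-269.131]);yaw=.24766
a=np.array([np.cos(yaw),np.sin(yaw)]);b=np.array([-a[1],a[0]])
def W(x,y,z): return np.r_[org+x*a+y*b,z]
def L(P): d=np.atleast_2d(P)[:,:2]-org; return np.c_[d@a,d@b]
E
python3 - <<'E'
from fr import *
c=snap('wrist','w2'); im=c['color']
x0,y0,S=225,155,7
crop=cv2.resize(im[y0:y0+85,x0:x0+114],None,fx=S,fy=S,interpolation=cv2.INTER_CUBIC)[:,:,::-1]
crop=np.clip(255*(crop/255.)**.6,0,255).astype(np.uint8).copy()
def dr(P,col):
    q=((proj(c,P)-[x0,y0]+.5)*S).astype(np.int32); cv2.polylines(crop,[q],True,col,1)
for q in(0,):
    dr([W(-85+x,22+y,60) for x,y in((-24,-24),(-24,24),(24,24),(24,-24))],(0,255,0))
    for s in(-1,1): dr([W(-85+s*31+x,y,67) for x,y in((-3,75),(-3,-75),(3,-75),(3,75))],(0,0,255))
    for y in(-75,75): dr([W(-165,y,60),W(110,y,60)],(255,0,0))
cv2.imwrite('pics/e.png',crop); print(crop.shape)
o=get_obs(); print(o['tool_pos'],o['tcp_rot'],o['grip_width'])
# device / turquoise obstacles: top cam
t=load('top0')
print('device base corner, at z0',L(ray(t,[[385,207],[448,196],[371,140]],0)), 'z100',L(ray(t,[[385,207],[371,140]],100)))
print('turq',L(ray(t,[[281,252]],46)),L(ray(t,[[278,172]],46)))
E
```

```text
(595, 798, 3)
[ 482.9555767  -268.16475574  404.09261448] [-3.14091965e+00  1.00772407e-03  2.50800842e-01] 21.913893684200684
device base corner, at z0 [[-107.38762528 -158.86857444]
 [-128.74793343 -375.18708154]
 [ 123.41673139 -184.95819656]] z100 [[-119.27557385 -130.50047357]
 [  96.12294942 -154.84865382]]
turq [[-161.48834571  209.80752255]] [[ 87.10658024 150.34313757]]
```

View pics/e.png

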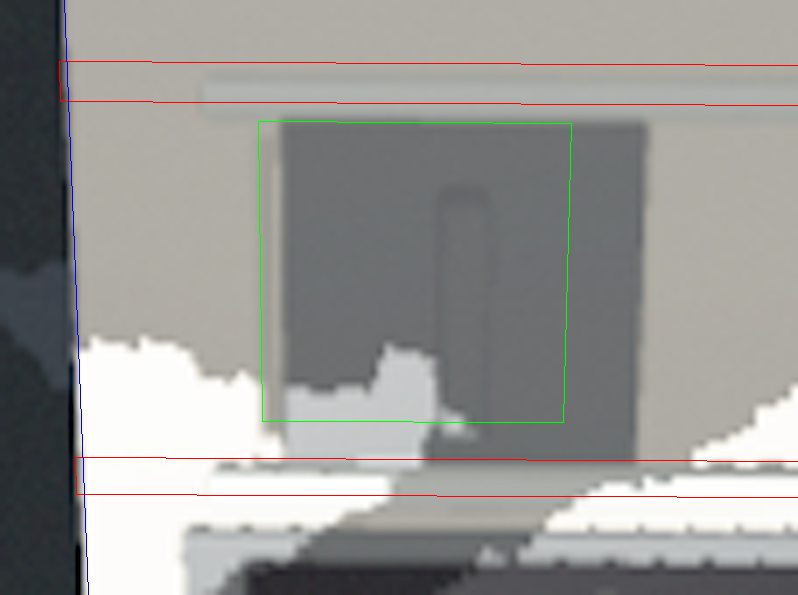

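```bash
python3 - <<'E'
from fr import *
c=load('w2'); x0,y0,S=225,155,7
f=lambda q:np.array(q,float)/S-.5+[x0,y0]
print('plate L/R z64',L(ray(c,f([[283,250],[641,250]]),64)))
print('ridge top L/R z80',L(ray(c,f([[437,290],[490,290]]),80)),'ends',L(ray(c,f([[463,187]]),80)))
print('well left edge',L(ray(c,f([[266,250]]),60)))
print('rails',L(ray(c,f([[500,82],[500,118],[300,466],[300,502]]),67)))
print('house L,R',L(ray(c,f([[72,250]]),60)))
o=get_obs(); print(L(o['tool_pos'][None]),o['tcp_rot'][2]-yaw)
E
```

```text
plate L/R z64 [[-80.19193292  42.17941249]
 [-79.95613116 -12.93949677]]
ridge top L/R z80 [[-82.59358507  18.64092349]
 [-82.56016545  10.84834862]] ends [[-67.22716063  14.98734656]]
well left edge [[-81.08140169  45.07147138]]
rails [[ -53.76973368    9.30411626]
 [ -59.16845822    9.21954194]
 [-114.174914     39.7487225 ]
 [-120.14906079   39.80852276]]
house L,R [[-81.20240091  75.33892082]]
[[-84.3805223   22.33233926]] 0.0031408422712642103
```

```bash
python3 -m pendant '[[[-0.002,-0.026,0.02],[0,0,0.003],0],[[-0.002,-0.026,0.05],[0,0,0.003],0],[[-0.002,-0.026,0.08],[0,0,0.003],0],[[-0.002,-0.026,0.11],[0,0,0.003],0],[[-0.002,-0.026,0.135],[0,0,0.003],0],[[-0.002,-0.026,0.148],[0,0,0.003],0],[[-0.002,-0.026,0.155],[0,0,0.003],0],[[-0.002,-0.026,0.155],[0,0,0.003],0],[[-0.002,-0.026,0.155],[0,0,0.003],0]]'
python3 - <<'E'
from fr import *
c=snap('wrist','w3'); cv2.imwrite('pics/f.png',cv2.resize(c['color'],(800,600))[:,:,::-1])
o=get_obs(); print(o['time'],o['tool_pos'],L(o['tool_pos'][None]),o['tcp_rot'][2]-yaw,o['grip_width'],o['contact_force'])
E
```

```text
time: 1.78
tool_pos: [473.7, -245.3, 250.2]
tcp_rot: [3.141, -0.0, 0.244]
contact_force: [-1.0, -1.2, 0.6]
grip_width: 0.2
1.8333 [ 473.92896092 -245.21779849  250.7473057 ] [[-87.50659826  46.79190361]] -0.003685140233591566 0.33166148439655924 [ 0.67388909 -0.03165919  0.18283635]
```

View pics/f.png

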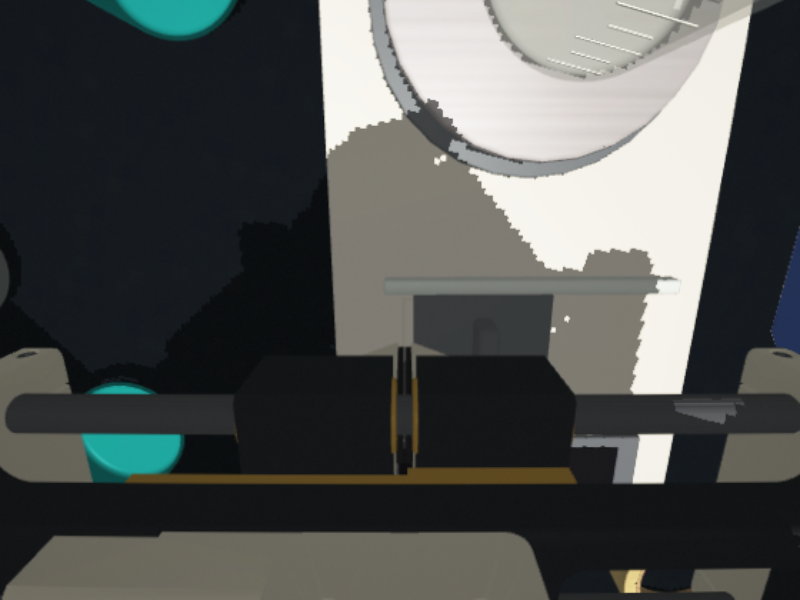

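The fingers are closed on the left of the ridge, which is at (487,335), and the cover is between the rails. Next I push it open.

```bash
python3 -m pendant '[[[0,0.003,0.003],[0,0,0],0],[[0,0.008,0.003],[0,0,0],0],[[0,0.012,0.003],[0,0,0],0],[[0,0.016,0.003],[0,0,0],0],[[0,0.020,0.003],[0,0,0],0],[[0,0.024,0.003],[0,0,0],0],[[0,0.028,0.003],[0,0,0],0],[[0,0.032,0.003],[0,0,0],0],[[0,0.036,0.003],[0,0,0],0],[[0,0.040,0.003],[0,0,0],0]]'
python3 - <<'E'
from fr import *
c=snap('wrist','w4'); cv2.imwrite('pics/g.png',cv2.resize(c['color'],(800,600))[:,:,::-1])
o=get_obs(); print(o['time'],o['tool_pos'],L(o['tool_pos'][None]),o['contact_force'])
E
```

```text
time: 2.67
tool_pos: [483.9, -283.7, 247.0]
tcp_rot: [3.141, -0.0, 0.245]
contact_force: [0.3, 0.6, 3.9]
grip_width: 0.4
2.7167 [ 484.0302283  -284.36370159  247.02747089] [[-87.30960498   6.36420857]] [ 1.86505292 -0.99532914  4.26399272]
```

View pics/g.png

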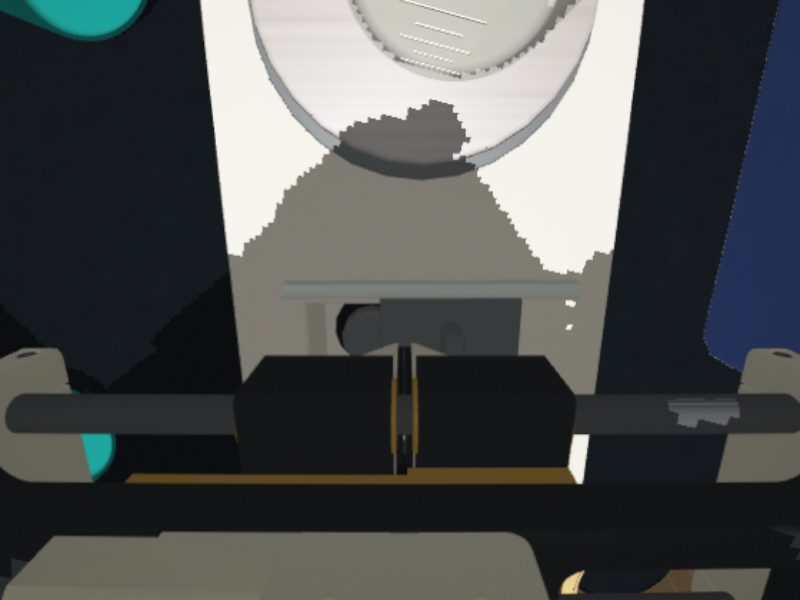

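The cover is about 33 mm open and the key is showing at (360,330). I'll keep pushing to the stop.

```bash
python3 -m pendant '[[[0,0.003,-0.001],[0,0,0],0],[[0,0.006,-0.001],[0,0,0],0],[[0,0.009,-0.001],[0,0,0],0],[[0,0.012,-0.001],[0,0,0],0],[[0,0.015,-0.001],[0,0,0],0],[[0,0.017,-0.001],[0,0,0],0]]'
python3 - <<'E'
from fr import *
c=snap('wrist','w5');im=c['color']
cv2.imwrite('pics/h.png',cv2.resize(im,(800,600))[:,:,::-1])
o=get_obs(); print(o['time'],o['tool_pos'],L(o['tool_pos'][None]),o['contact_force'])
for n in('w4','w5'):
    c=load(n); g=c['color'].min(2)
    print(n,g[223,200:430:2])
f=lambda q:np.array(q,float)*.7
c=load('w4'); print(L(ray(c,f([[380,320],[521,320]]),64)),L(ray(c,f([[443,340],[462,340]]),80)),L(ray(c,f([[308,320]]),60)))
E
```

```text
time: 3.22
tool_pos: [487.7, -300.1, 247.5]
tcp_rot: [-3.141, 0.0, 0.245]
contact_force: [-0.4, 2.3, 0.7]
grip_width: 0.3
3.2667 [ 487.79844805 -300.35198717  247.56885223] [[-87.57566337 -10.05997995]] [0.08999581 1.92220454 0.21705499]
w4 [115 115 115 116 116 114 114 108  98  97  97  97  98  97 112 116 115 116
  20  14  14  17  50  57  57  58  58  57  57  56  57  56  56  55  57  57
  57  58  57  58  57  58  57  58  58  57  58  57  57  57  58  56  57  57
  59  58  57  55  56  56  56  57  56  55  56  56  56  57  56  56  56  57
  57  56  57  56  55  55  56  57  56  56  94 116 115 115 116 115 116 116
 115 115 115 115 116 115 115 116 115 114 115 113 113 112 113 113 113 113
 114 113 113 101  22  21  21]
w5 [ 98  97 102 114 115 114  60  13  13  39  56  58  57  57  56  56  56  56
  55  56  56  55  57  57  58  51  50  21  12  12  11  11 107  63  57  57
  57  57  57  56  56  58  57  57  57  57  57  56  57  58  58  56  56  57
  57  56  56  55  55  55  55  56  55  57  55  55  55  57  55  56  56  56
  56  56  56  55  55  55  56  56  55  54 110 114 115 114 115 114 114 114
 114 115 115 114 114 113 113  35  11  11  13  11  12  11  11  19  22  22
  23  23  21  21  21  23  22]
[[-69.37655271  15.72853231]
 [-69.60466801 -40.31347185]] [[-71.71302992  -7.9449921 ]
 [-71.74252923 -14.84745435]] [[-70.62196418  45.27928305]]
```

```bash
python3 -m pendant '[[[0,0.001,0],[0,0,0],0],[[0,0.002,0],[0,0,0],0],[[0,0.003,0],[0,0,0],0],[[0,0.004,0],[0,0,0],0],[[0,0.004,0],[0,0,0],0],[[0,0.004,0],[0,0,0],0]]'
```

```text
time: 3.77
tool_pos: [488.5, -302.5, 247.5]
tcp_rot: [-3.138, 0.001, 0.245]
contact_force: [-1.4, 6.9, 1.9]
grip_width: 0.3
```

```bash
python3 -m pendant '[[[0,0.001,0],[0,0,0],0],[[0,0.002,0],[0,0,0],0],[[0,0.002,0],[0,0,0],0],[[0,0.002,0],[0,0,0],0]]'; python3 - <<'E'
from fr import *
o=get_obs(); print(o['time'],o['tool_pos'],L(o['tool_pos'][None]),o['contact_force'])
E
```

```text
time: 4.1
tool_pos: [488.7, -303.3, 247.4]
tcp_rot: [-3.135, 0.002, 0.245]
contact_force: [-2.9, 12.6, 6.0]
grip_width: 0.1
4.1 [ 488.73941275 -303.29545212  247.35859026] [[-87.38495804 -13.14430029]] [-2.86243301 12.55405497  5.95534673]
```

The cover is on its stop: 12 N with no further motion. Now I back off and go over the well.

```bash
python3 -m pendant '[[[0,-0.004,-0.001],[0,0,0],0],[[0,-0.010,-0.001],[0,0,0],0],[[0,-0.018,-0.001],[0,0,0],0],[[0,-0.027,-0.001],[0,0,0],0],[[0,-0.034,-0.001],[0,0,0],0],[[0,-0.0375,-0.001],[0,0,0],0],[[0,-0.0375,-0.001],[0,0,0],0],[[0,-0.0375,-0.001],[0,0,0],0]]'
python3 - <<'E'
from fr import *
c=snap('wrist','w6');im=c['color']
cv2.imwrite('pics/i.png',cv2.resize(im,(800,600))[:,:,::-1])
o=get_obs(); print(o['time'],o['tool_pos'],L(o['tool_pos'][None]),o['contact_force'])
E
```

```text
time: 4.77
tool_pos: [480.2, -269.1, 248.9]
tcp_rot: [3.141, -0.0, 0.245]
contact_force: [0.3, -0.1, -0.2]
grip_width: 0.5
4.8167 [ 480.25336209 -269.33626196  248.86244458] [[-87.28746719  21.85898738]] [-0.16330214  0.54672031  0.49769901]
```

View pics/i.png

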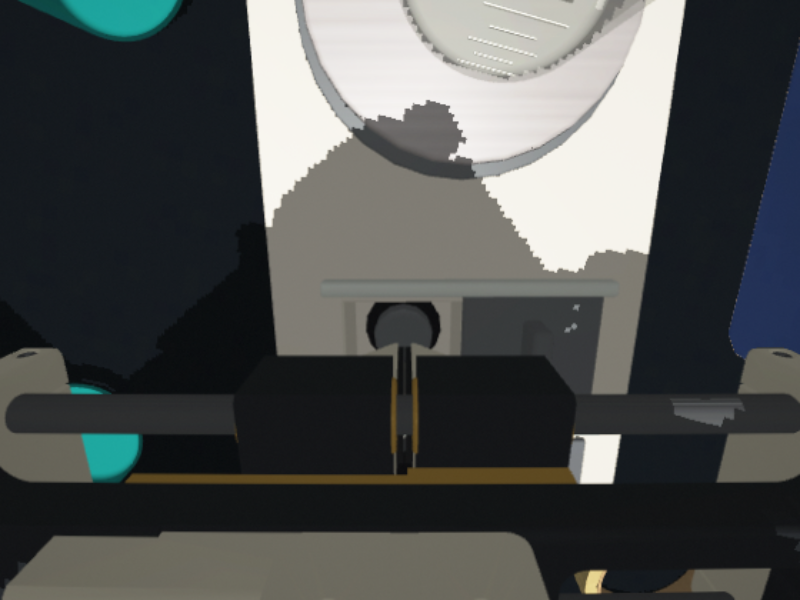

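The key at (403,328) is centred under the closed fingers, and the cover is clear of the well (its left edge at 462). Now I press down.

```bash
python3 -m pendant '[[[0,0,0.006],[0,0,0],0],[[0,0,0.013],[0,0,0],0],[[0,0,0.02],[0,0,0],0],[[0,0,0.026],[0,0,0],0],[[0,0,0.031],[0,0,0],0],[[0,0,0.034],[0,0,0],0],[[0,0,0.037],[0,0,0],0],[[0,0,0.038],[0,0,0],0],[[0,0,0.038],[0,0,0],0]]'
```

```text
time: 5.57
tool_pos: [480.0, -269.2, 210.6]
tcp_rot: [-3.141, 0.001, 0.245]
contact_force: [-1.2, 1.4, 2.0]
grip_width: 0.3
```

```bash
python3 -m pendant '[[[0,0,0.001],[0,0,0],0],[[0,0,0.002],[0,0,0],0],[[0,0,0.003],[0,0,0],0],[[0,0,0.003],[0,0,0],0],[[0,0,0.003],[0,0,0],0]]'
```

```text
time: 5.98
tool_pos: [480.1, -269.2, 209.1]
tcp_rot: [3.141, -0.0, 0.245]
contact_force: [-4.5, 3.3, 12.2]
grip_width: 0.3
```

Key is bottomed: tip z 31, 12 N. I'll hold for about 1.7 s.

```bash
python3 -m pendant '[[[0,0,0.001],[0,0,0],0],[[0,0,0.001],[0,0,0],0],[[0,0,0.001],[0,0,0],0],[[0,0,0.001],[0,0,0],0],[[0,0,0.001],[0,0,0],0],[[0,0,0.001],[0,0,0],0],[[0,0,0.001],[0,0,0],0],[[0,0,0.001],[0,0,0],0],[[0,0,0.001],[0,0,0],0],[[0,0,0.001],[0,0,0],0]]'; python3 -m pendant '[[[0,0,0],[0,0,0],0],[[0,0,0],[0,0,0],0],[[0,0,0],[0,0,0],0],[[0,0,0],[0,0,0],0],[[0,0,0],[0,0,0],0],[[0,0,0],[0,0,0],0],[[0,0,0],[0,0,0],0],[[0,0,0],[0,0,0],0],[[0,0,0],[0,0,0],0],[[0,0,0],[0,0,0],0]]'
```

```text
time: 6.82
tool_pos: [480.1, -269.1, 208.9]
tcp_rot: [3.14, -0.001, 0.245]
contact_force: [-6.7, 4.5, 19.8]
grip_width: 0.5
time: 7.65
tool_pos: [480.1, -269.1, 208.9]
tcp_rot: [3.14, -0.001, 0.245]
contact_force: [-6.6, 4.0, 19.6]
grip_width: 0.3
```

```bash
python3 -m pendant '[[[0,0,-0.005],[0,0,0],0],[[0,0,-0.015],[0,0,0],0],[[0,0,-0.03],[0,0,0],0],[[0,0,-0.05],[0,0,0],0],[[0,0,-0.07],[0,0,0],0],[[0,0,-0.08],[0,0,0],0.06],[[0,0.012,-0.08],[0,0,0],0.06],[[0,0.026,-0.08],[0,0,0],0.06],[[0,0.032,-0.08],[0,0,0],0.06],[[0,0.032,-0.08],[0,0,0],0.06]]'; python3 -m pendant '[[[0,0,0],[0,0,0],0.06],[[0,0,0],[0,0,0],0.06],[[0,0,0],[0,0,0],0.06],[[0,0,0],[0,0,0],0.06],[[0,0,0],[0,0,0],0.06]]'
python3 - <<'E'
from fr import *
c=snap('wrist','w7');im=c['color']
cv2.imwrite('pics/j.png',cv2.resize(im,(800,600))[:,:,::-1])
o=get_obs(); print(o['time'],o['tool_pos'],L(o['tool_pos'][None]),o['contact_force'])
E
```

```text
time: 8.48
tool_pos: [487.9, -301.8, 285.7]
tcp_rot: [-3.141, 0.0, 0.243]
contact_force: [0.6, 0.3, -0.1]
grip_width: 29.4
time: 8.9
tool_pos: [487.9, -299.9, 286.7]
tcp_rot: [-3.142, 0.0, 0.245]
contact_force: [0.5, 0.0, -0.1]
grip_width: 58.7
8.95 [ 487.91246759 -299.99432219  286.77519673] [[-87.37744614  -9.74117809]] [ 0.03967244 -0.55393871 -0.88175858]
```

View pics/j.png

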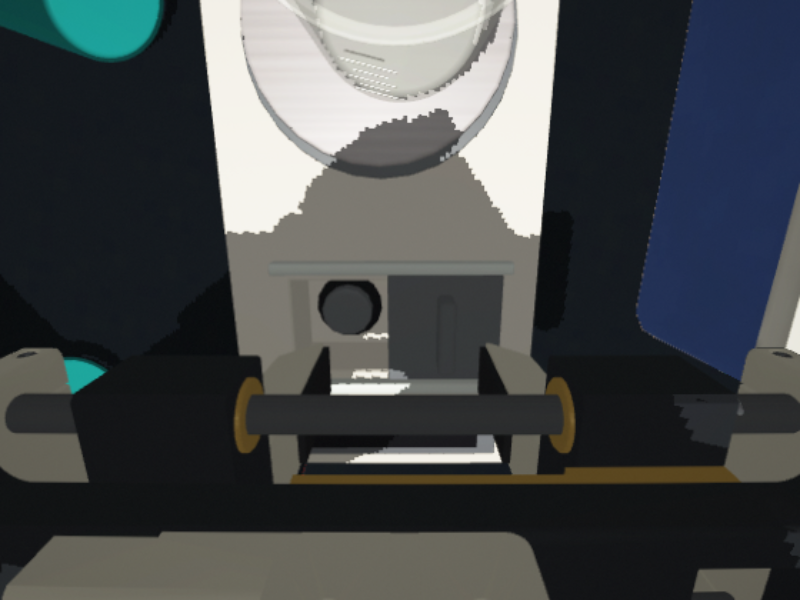

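The cover is still fully open, the ridge at (447,335) lies between the fingers, and the key is up. I descend and push shut with the right finger.

```bash
python3 -m pendant '[[[0,0,0.01],[0,0,0],0.06],[[0,0,0.022],[0,0,0],0.06],[[0,0,0.033],[0,0,0],0.06],[[0,0,0.039],[0,0,0],0.06],[[0,0,0.039],[0,0,0],0.06]]'; python3 -m pendant '[[[0,-0.004,0],[0,0,0],0.06],[[0,-0.008,0],[0,0,0],0.06],[[0,-0.012,0],[0,0,0],0.06],[[0,-0.016,0],[0,0,0],0.06],[[0,-0.020,0],[0,0,0],0.06],[[0,-0.024,0],[0,0,0],0.06],[[0,-0.028,0],[0,0,0],0.06],[[0,-0.032,0],[0,0,0],0.06],[[0,-0.036,0],[0,0,0],0.06],[[0,-0.040,0],[0,0,0],0.06]]'; python3 -m pendant '[[[0,-0.004,0],[0,0,0],0.06],[[0,-0.007,0],[0,0,0],0.06],[[0,-0.010,0],[0,0,0],0.06],[[0,-0.012,0],[0,0,0],0.06],[[0,-0.014,0],[0,0,0],0.06],[[0,-0.014,0],[0,0,0],0.06]]'
python3 - <<'E'
from fr import *
o=get_obs(); print(o['time'],o['tool_pos'],L(o['tool_pos'][None]),o['contact_force'])
E
```

```text
time: 9.37
tool_pos: [487.4, -299.9, 245.7]
tcp_rot: [-3.139, 0.002, 0.245]
contact_force: [0.2, 0.2, 0.6]
grip_width: 59.8
time: 10.2
tool_pos: [478.2, -261.1, 247.9]
tcp_rot: [3.141, -0.0, 0.245]
contact_force: [0.3, -1.6, 0.9]
grip_width: 59.8
time: 10.7
tool_pos: [474.7, -247.5, 247.6]
tcp_rot: [-3.141, 0.0, 0.245]
contact_force: [-0.9, -0.3, 0.7]
grip_width: 59.8
10.7 [ 474.66981338 -247.47439676  247.61248286] [[-87.34152372  44.42254747]] [-0.93359872 -0.34888533  0.74711804]
```

Near the end; I push on gently to the stop.

```bash
python3 -m pendant '[[[0,-0.001,0],[0,0,0],0.06],[[0,-0.002,0],[0,0,0],0.06],[[0,-0.003,0],[0,0,0],0.06],[[0,-0.004,0],[0,0,0],0.06],[[0,-0.004,0],[0,0,0],0.06],[[0,-0.004,0],[0,0,0],0.06]]'; python3 -m pendant '[[[0,-0.001,0],[0,0,0],0.06],[[0,-0.002,0],[0,0,0],0.06],[[0,-0.002,0],[0,0,0],0.06],[[0,-0.002,0],[0,0,0],0.06]]'
```

```text
time: 11.2
tool_pos: [473.7, -243.8, 247.6]
tcp_rot: [-3.141, 0.0, 0.245]
contact_force: [0.4, -0.3, 0.4]
grip_width: 59.8
time: 11.53
tool_pos: [473.5, -242.9, 247.6]
tcp_rot: [3.139, -0.0, 0.245]
contact_force: [0.4, -6.7, -4.3]
grip_width: 60.0
```

```bash
python3 -m pendant '[[[0,-0.001,0],[0,0,0],0.06],[[0,-0.002,0],[0,0,0],0.06],[[0,-0.002,0],[0,0,0],0.06],[[0,-0.002,0],[0,0,0],0.06]]'
```

```text
time: 11.87
tool_pos: [473.2, -242.3, 247.6]
tcp_rot: [3.136, -0.001, 0.245]
contact_force: [1.3, -13.7, -8.2]
grip_width: 59.8
```

At the stop: 14 N and no further travel. I back off, lift clear and check.

```bash
python3 -m pendant '[[[0,0.006,0],[0,0,0],0.06],[[0,0.014,0],[0,0,0],0.06],[[0,0.020,-0.002],[0,0,0],0.06],[[0,0.020,-0.02],[0,0,0],0.06],[[0,0.020,-0.05],[0,0,0],0.06],[[0,0.020,-0.08],[0,0,0],0.06],[[0,0.020,-0.11],[0,0,0],0.06],[[0,0.020,-0.14],[0,0,0],0.06],[[0,0.020,-0.15],[0,0,0],0.06],[[0,0.020,-0.15],[0,0,0],0.06]]'; python3 -m pendant '[[[0,0,0],[0,0,0],0.06],[[0,0,0],[0,0,0],0.06],[[0,0,0],[0,0,0],0.06]]'
python3 - <<'E'
from fr import *
c=snap('wrist','w8');im=c['color']
cv2.imwrite('pics/k.png',cv2.resize(im[120:260,200:400],(800,560),interpolation=cv2.INTER_CUBIC)[:,:,::-1])
o=get_obs(); print(o['time'],o['tool_pos'],L(o['tool_pos'][None]),o['contact_force'])
E
```

```text
time: 12.7
tool_pos: [478.0, -259.8, 400.8]
tcp_rot: [3.137, -0.004, 0.245]
contact_force: [0.2, -1.0, -0.0]
grip_width: 59.7
time: 12.95
tool_pos: [477.5, -259.4, 395.8]
tcp_rot: [-3.139, 0.002, 0.245]
contact_force: [0.0, -0.7, 0.0]
grip_width: 59.9
13.0 [ 477.56824847 -259.42551481  395.943799  ] [[-87.46117329  32.12556277]] [ 0.10373476 -0.15844499 -0.16951557]
```

View pics/k.png

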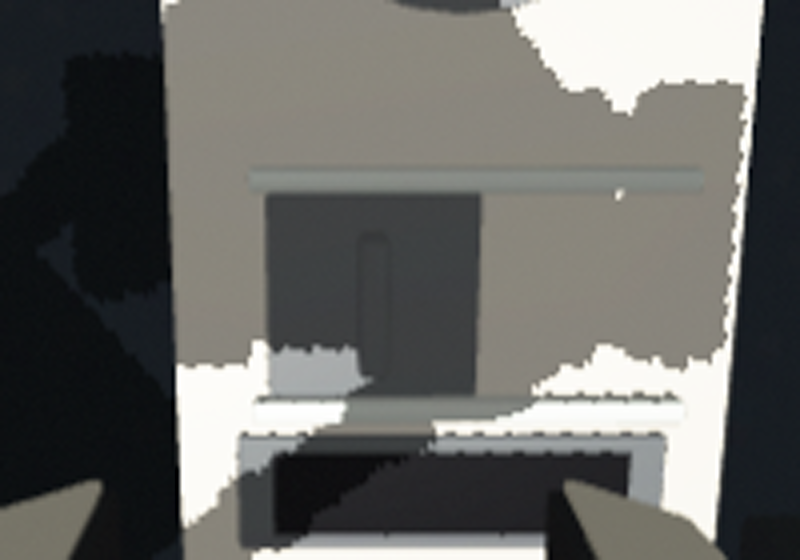

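```bash
python3 - <<'E'
from fr import *
c=load('w8'); f=lambda q:np.array(q,float)/4-.5+[200,120]
print('plate',L(ray(c,f([[266,290],[478,290]]),64)),'ridge',L(ray(c,f([[373,300]]),80)),'house',L(ray(c,f([[171,290],[736,290]]),60)))
t=snap('top','top1')
# beaker/jar/tape unmoved: image change outside the arm
d=cv2.absdiff(t['color'],load('top0')['color']).max(2)
for n,(u,v) in dict(jar=(248,227),tape=(394,251),beaker=(330,165),emptybal=(176,205)).items(): 
    w=d[v-18:v+18,u-18:u+18]; print(n,(w>60).mean())
E
```

```text
plate [[-85.41043372  50.18192584]
 [-85.58066351  -5.54772627]] ridge [[-84.4125956   22.51164287]] house [[-86.23753944  75.74501189]
 [-86.67863679 -74.79260776]]
jar 0.0
tape 0.011574074074074073
beaker 0.44907407407407407
emptybal 0.0
```

```bash
python3 -c "
from plant import *
close_job()"
```

```text
the job is handed in; nothing more can be done
```

The balance with the beaker on its pan has been tared and its cover shut again, and the job was handed in at about 13 s of robot time, well inside the 51 s limit.

- **Cover open:** I pushed it with the closed fingertips until it hit its stop, at about 12 N with no more travel. The wrist picture then showed the well clear.
- **Tare key:** I pressed it until it bottomed, with the fingertips at 31 mm above the bench, 5 mm below the key's rest height. I held it there for about 1.7 s at up to 20 N, then let it up. A later picture showed it up again, though I judged that only by eye.
- **Cover shut:** I pushed the ridge back with one finger to the other stop, at about 14 N. The last picture put the ridge at y +22.5 mm, where fully shut is +22 mm, so they agree within the camera's accuracy.
- **Other things:** The before and after top views show no change at the jar or the other balance, and about 1% of pixels at the tape roll.
- **Beaker, not fully checked:** The top-view comparison for the beaker was inconclusive: 45% of the pixels there had changed, I believe because the arm was over it. No move went near the beaker, and it was standing on the pan in the wrist pictures taken during the job.

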